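# Fit the sound knob to the gas ring and hold it pressed

## Robot

A 7-joint arm with a two-finger parallel gripper is mounted at the origin on the work surface. World frame = base frame: x ahead of the robot, y to its left, z up, the work surface at z = 0. Lengths are in m, angles in rad, forces in N, time in s.
With the tool pointing down it reaches from about 0.425 to 0.925 m from the base axis. Payload 6.8 kg.
Tool frame: the origin (TCP) lies between the finger pads; the fingertips stand r.tcp_to_tips ahead of it and the grasp point (between the pads) lies 3 mm ahead of it (r.tcp_to_tips is the distance from the TCP to the fingertips, in m); z points along the fingers, y is the line along which they close (so a half turn about z gives the same grasp; the last joint's range is limited). The gripper opens to 85 mm and grips with 20 to 120 N. Pads are 22 mm wide; open, the fingers measure 114 mm over their backs; the gripper's body (76 mm by 85 mm) begins 54 mm behind the grasp point. The pads swing forward as they close: fully open they stand 13 mm farther back than shut.
Start: joints at [-1.251, 0.477, 0.022, 1.555, -0.011, 1.109, -0.083], TCP at [0.28, 0.614, 0.253] pointing down, gripper open.
Joint ranges: [-2.96, 2.96], [-0.34, 2.1], [-1.41, 1.46], [0.24, 2.44], [-1.37, 4.51], [0.17, 1.92], [-2.96, 2.96]. Speed limits (rad/s): [2.39, 2.39, 3.14, 3.14, 3.14, 3.14, 3.14].

## Interface

Orientations are given as a rotation vector (axis times angle).
In Python, from bench import r gives the robot as it stands. The module is installed in compiled form; this text tells all that it offers.
- The arm moves only by the tool step_arm, never from a script. Its argument "moves" is a list of rows, each an object of numbers: "rx", "ry", "rz": the turn, a rotation vector about the tool's x, y, z in degrees; "dx", "dy", "dz": the shift along the tool's x, y, z in mm; "gripper": the opening, from -1 (shut) to 1 (fully open). In form: [{"rx": .., "ry": .., "rz": .., "dx": .., "dy": .., "dz": .., "gripper": ..}, ...]. A call has 1 to 20 rows; each row shifts and turns the commanded pose from where the row before left it, along the tool's axes as they then stand; what a row does not reach is not made up. A row lasts 1/8 s, in which the tool goes at most 62.5 mm and 10.7 degrees, less where a joint would pass 70% of its speed; a pose out of reach is approached as far as the arm can. A call is refused whole if a number of a shift passes 62.5 or a number of a turn 10.7, either way. A call with a gripper value outside its range is refused whole. The fingers move at their own pace and stop on an object; "grip_force" is the grip in N (left out, the last holds). Time passes only in rows, so rows that do not move let the fingers close. It gives the time, the measured TCP pose, the force, the opening and the grip force at its end, in the units of the state.
- r.get_obs(): the state, without advancing time (a new reading comes with each control period).
- r.grab_frame(name): name is "scene" or "top" or "wrist"; returns the picture (420x560x3 uint8, blue, green, red); there is no depth.
- r.camera_info(name): a dict with "mtx" (3x3 intrinsics, pixels), "rvec" (rotation vector, rad) and "tvec" (3), from world to camera coordinates, as OpenCV has them. Camera axes: x right, y down, z forward; pixel columns grow to the right and rows downward; lengths in m; the calibration is good to about 2 mm. The wrist camera is an equidistant fisheye: a pixel r from the principal point sees the ray r / f radians off the axis. A picture is of the moment at which its call begins: read the wrist's pose just before it. camera_info takes no time and is no camera call; for the wrist camera it gives the pose at the moment of the call.
- r.hand_in(): hands the job in; it is judged then, once.
The state is a dict: "clock": time; "joints": joint angles; "qvel": joint speeds; "tau": joint torques, N m; "tcp_pos": TCP position; "orientation": TCP orientation; "contact_force": force on the tool from outside, world axes, zero at the start; "moment": the same for the moment, N m; "grip_width": finger opening in m; "gripper_force": force on a finger pad.
Only numpy, scipy, OpenCV 4.12 (cv2) and the standard library are available. Lean on these libraries where they do the work, as an engineer would, in place of code of your own. Each camera call takes 0.05 s, during which the arm holds its last target. There are 200 camera calls.

## Task

The gas ring has lost its control knob: of the three spare red knobs on the counter pick the one sound one (whole round skirt and full-length grip bar) and leave the two broken ones where they lie. Turn it so that its white pointer faces the same way as the flat of the bare brass D-shaft, push it fully onto the shaft, then press knob and shaft right down against the spring and keep pressing: finish with the gripper still holding the knob down, without disturbing the kettle, bottle, egg cup or funnel.

Things in the scene. Friction and masses are not known exactly. Their poses are not given: they have to be found in the camera images.
- knob_mid (a point): Centre (20 mm above the underside) of the sound red die-cast metal knob, 160 g, standing upright (z up), 44 mm in diameter, 40 mm tall: whole round skirt 14 mm high, a 32 mm disc on it up to 18 mm, then a grip bar 22 mm tall, 14 mm thick, 42 mm long along local x. A white line on the bar's top and end marks the pointer, local +x.
- knob_socket (a point): Closed upper end of the sound knob's socket, on its axis, 14 mm above the underside, 6 mm below knob_mid; axes as the knob's. The socket is D-shaped, open downward, 14 mm deep, 15.6 mm across, its flat wall 1.8 mm from the axis on the pointer side (+x). This point meets the shaft's tip when the knob is fully on.
- spindle_tip (a point): Centre of the top end of the bare brass D-shaft: upright (z up), 14 mm in diameter, with a flat 1 mm from the axis that faces local +x. The tip is 85 mm above the counter. The shaft does not turn, but springs down. The knob goes on only with its pointer the way the flat faces (freely within 7 degrees and 0.8 mm; forced on 20 degrees askew is not matched; blocked beyond 35).
- hob: Cream enamelled gas ring, 290 mm (local x) by 360 mm (y), top 60 mm above the counter, fixed. Origin under its centre. The D-shaft stands at local x -50, y -125 mm, 22 mm out of a 34 mm black collar 3 mm thick. The pan support, up to 99 mm above the counter, lies within 105 mm of local (0, 50) mm.
- spindle (a joint): How far the shaft is pressed down (m): 0 is up, 0.006 is the stop. The spring takes 4.5 N to start and 13.5 N at the stop. A knob fully on still clears the collar by 2 mm at the stop.
- stub_knob_mid (a point): Centre (20 mm up) of a broken knob: half its grip bar is snapped off, the pointer half (+x), leaving 20 mm of bar; the skirt is whole. Otherwise as the sound knob. To be left where it is.
- notched_knob_mid (a point): Centre (20 mm up) of a broken knob: a wide piece of its skirt is missing on one side; full-length bar. Otherwise as the sound knob. To be left where it is.
- kettle: Compact cream travel kettle, 130 mm in diameter and 133 mm tall, black handle reaching 105 mm from the axis to +x. Origin at the centre of its underside. Bystander.
- bottle: Empty amber glass bottle with a black cap, 64 mm in diameter, 170 mm tall. Origin at the centre of its underside. Bystander.
- egg_cup: White ceramic egg cup, 48 mm in diameter, 62 mm tall. Origin at the centre of its underside. Bystander.
- funnel: Orange hard silicone collapsible funnel standing mouth down, 100 mm in diameter, 82 mm tall. Origin at the centre of its underside. Bystander.
Mind the look-alikes: they are no part of the job. Leave any purple look-alike of the part that bears knob_mid alone.

How it is judged:
By the outcome, as a careful person would: the job done as asked, in the order asked, and still so for the second after the job is handed in, while the arm keeps its last pose, push and grip.
It also fails if it takes over 38 s, if anything falls off the work surface, if the arm or the gripper's body presses on something with over 40 N, if the wrist force passes 120 N, or if a joint passes its speed limit or range.

## Working session

There is one attempt and no reset: what is moved stays moved. The work goes in short steps, Python scripts to look and compute and a tool call to move; the robot and the scene stay as the last step left them, time stands still between calls to the robot, and variables do not carry over. Pictures are saved under pics/ and viewed, at most 10 in all, crops included, and the job is handed in when it is done.

Besides the shell and the picture viewer there is one more tool, called after "Request:" by a JSON object that holds its "api" and its "payload". step_arm: Moves the arm, as the interface text tells. Its arguments: {"type":"object","properties":{"moves":{"type":"array","items":{"type":"object","properties":{"rx":{"type":"number"},"ry":{"type":"number"},"rz":{"type":"number"},"dx":{"type":"number"},"dy":{"type":"number"},"dz":{"type":"number"},"gripper":{"type":"number"}}}},"grip_force":{"type":"number"}},"required":["moves"]}

```bash
mkdir -p pics
cat > h.py <<'E'
import numpy as np, cv2
from bench import r
from scipy.spatial.transform import Rotation as R
def ray(name,uv,ci=None):
    ci=ci or r.camera_info(name); K=np.array(ci["mtx"]); Rm=cv2.Rodrigues(np.array(ci["rvec"],float))[0]; t=np.array(ci["tvec"],float).ravel()
    x=(uv[0]-K[0,2])/K[0,0]; y=(uv[1]-K[1,2])/K[1,1]
    if name=="wrist":
        th=np.hypot(x,y); s=np.sin(th)/th if th>1e-9 else 1; d=np.array([x*s,y*s,np.cos(th)])
    else: d=np.array([x,y,1.])
    return -Rm.T@t, Rm.T@d
def onz(name,uv,z,ci=None):
    c,d=ray(name,uv,ci); return c+d*(z-c[2])/d[2]
def proj(name,p,ci=None):
    ci=ci or r.camera_info(name); K=np.array(ci["mtx"]); Rm=cv2.Rodrigues(np.array(ci["rvec"],float))[0]; t=np.array(ci["tvec"],float).ravel()
    q=Rm@np.array(p)+t
    if name=="wrist":
        h=np.hypot(q[0],q[1]); th=np.arctan2(h,q[2]); x,y=q[:2]/h*th
    else: x,y=q[:2]/q[2]
    return np.array([x*K[0,0]+K[0,2],y*K[1,1]+K[1,2]])
E
python3 - <<'E'
from h import *
o=r.get_obs(); print(o, r.tcp_to_tips)
ims=[]
for n in("top","scene","wrist"):
    ci=r.camera_info(n); f=r.grab_frame(n); cv2.imwrite(f"pics/{n}0.png",f); c,d=ray(n,(280,210),ci); print(n,np.array(ci["mtx"])[0],c,d)
    hsv=cv2.cvtColor(f,cv2.COLOR_BGR2HSV); m=(((hsv[...,0]<6)|(hsv[...,0]>172))&(hsv[...,1]>130)&(hsv[...,2]>60)).astype(np.uint8)
    k,l,s,ce=cv2.connectedComponentsWithStats(m)
    for i in range(1,k):
        if s[i,4]>25: print(s[i],ce[i])
E
```

```text
{'clock': 0.0, 'joints': array([-1.25113755,  0.47780527,  0.02236698,  1.55641442, -0.01152093,
        1.10931603, -0.08306406]), 'qvel': array([-9.56384824e-04,  5.95908486e-04, -1.58554632e-03,  4.27734476e-04,
       -5.45268196e-05,  1.00337084e-03, -1.91010117e-03]), 'tau': array([-7.40131109e-04, -5.96460736e+01,  1.60785835e+00, -2.81197089e+01,
        1.25775495e-02,  9.49254289e-03,  1.28239324e-05]), 'tcp_pos': array([0.27980822, 0.61368206, 0.25233838]), 'orientation': array([-6.66718281e-01, -3.06976528e+00,  2.82112065e-03]), 'contact_force': array([-0.39983431, -0.98364992, -0.14261335]), 'moment': array([0.02740248, 0.02066293, 0.00161755]), 'gripper_force': 0.0, 'grip_width': 0.0852825664021715} 0.022
top [484.21839782   0.         276.74286141] [ 0.51407092 -0.09753183  1.11559633] [ 0.09644224 -0.00520462 -0.99536121]
[379 260   4  13  34] [380.67647059 265.76470588]
[384 260  12  19 133] [389.62406015 270.56390977]
[326 270  19  19 253] [335.35177866 278.24110672]
[282 283  13  19 171] [288.05263158 292.49707602]
[276 285   6  15  59] [278.86440678 292.18644068]
scene [429.76032229   0.         285.43089874] [0.8928919  0.43658091 0.95833866] [-0.27736839 -0.48886361 -0.82731878]
[289 163  15  11  85] [294.77647059 169.        ]
[323 182  11   9  38] [328.60526316 185.10526316]
[326 191   8   7  34] [329.82352941 194.44117647]
wrist [325.1922621    0.         277.04546555] [0.21714878 0.64205359 0.37247301] [ 0.2461911  -0.10459572 -0.96356094]
```

Run:
```python
from h import *
t=cv2.imread("pics/top0.png"); s=cv2.imread("pics/scene0.png")
a=cv2.resize(t[240:310,260:410],(800,373),interpolation=cv2.INTER_CUBIC)
cv2.imwrite("pics/topc.png",a)
```

```text
(no output)
```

View pics/top0.png

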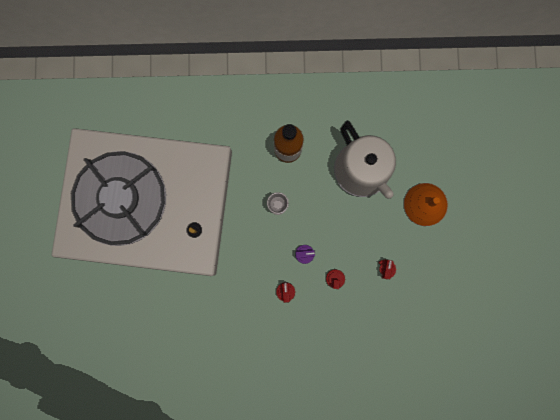

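View pics/scene0.png

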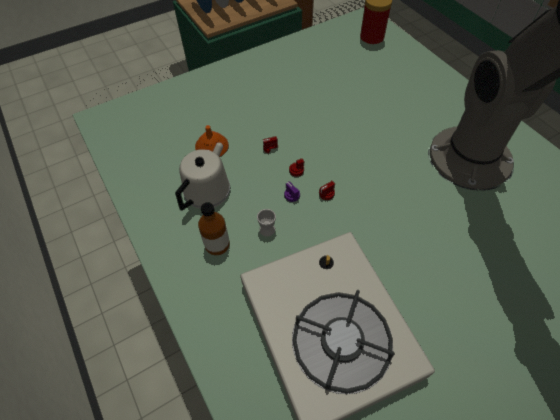

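View pics/topc.png

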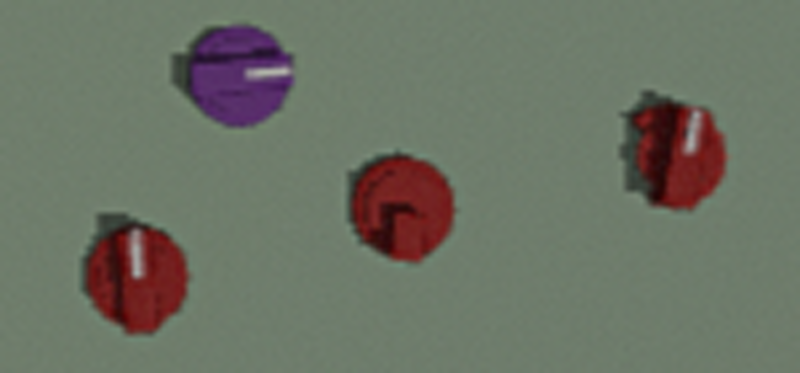

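The top view shows a hob at left with the shaft at about (194,230). The look-alikes are the red knob at (286,292), which has a whole skirt and full bar and so is the sound one, the stub at (335,279), the notched one at (388,269) with its left side gone, and a purple one at (305,254) that must not be touched. The crop confirms (286,292). Its pointer faces image-up.

Run:
```python
from h import *
for n,uv,z in(("knob",(286,292),.03),("knobtopbar a",(285.2,283),.04),("bar b",(286.3,301.5),.04),("stub",(335,279),.025),("purple",(305,254),.03),("egg",(277,203),.06),("shaft",(194.5,230),.085)):
    p=onz("top",uv,z); print(n,p.round(4),np.hypot(*p[:2]))
print(onz("scene",(327,190),.03),onz("scene",(327,260),.085))
for uv in((72,129),(230,148),(216,274),(53,256)): print(onz("top",uv,.06).round(4))
o=r.get_obs(); M=R.from_rotvec(o["orientation"]).as_matrix(); print(M.round(3))
c,_=ray("wrist",(280,210)); print("cam in tool",M.T@(c-o["tcp_pos"]))
print("knob in tool", M.T@(onz("top",(286,292),.03)-o["tcp_pos"]), "shaft",M.T@(onz("top",(194.5,230),.085)-o["tcp_pos"]))
```

```text
knob [ 0.4363 -0.1125  0.03  ] 0.4505672451438218
knobtopbar a [ 0.4566 -0.111   0.04  ] 0.46995324111527237
bar b [ 0.4164 -0.1125  0.04  ] 0.4313302474935709
stub [ 0.4623 -0.2226  0.025 ] 0.5131299941596955
purple [ 0.5193 -0.1569  0.03  ] 0.5425099548583053
egg [ 0.6319 -0.0968  0.06  ] 0.6392855247663272
shaft [0.5751 0.0802 0.085 ] 0.5806362672352086
[ 0.44018626 -0.10154288  0.03      ] [0.57967307 0.09415797 0.085     ]
[0.8077 0.3562 0.06  ]
[0.7568 0.0047 0.06  ]
[0.4802 0.0385 0.06  ]
[0.5266 0.3927 0.06  ]
[[-0.91   0.415 -0.001]
 [ 0.415  0.91  -0.001]
 [-0.    -0.001 -1.   ]]
cam in tool [ 0.06879187 -0.00040302 -0.12005828]
knob in tool [-0.44364035 -0.59557904  0.22342853] shaft [-0.48994694 -0.36273446  0.16810403]
```

Request:
{"api": "step_arm", "payload": {"moves": [{"dx": -49, "dy": -36, "dz": 5}, {"dx": -49, "dy": -36, "dz": 5}, {"dx": -49, "dy": -36, "dz": 5}, {"dx": -49, "dy": -36, "dz": 5}, {"dx": -49, "dy": -36, "dz": 5}, {"dx": -49, "dy": -36, "dz": 5}, {"dx": -49, "dy": -36, "dz": 5}, {"dx": -49, "dy": -36, "dz": 5}, {"dx": -49, "dy": -36, "dz": 5}, {"dx": -49, "dy": -36, "dz": 5}, {}, {}]}}

```text
invalid input at $.moves[0]: expected keys rx, ry, rz, dx, dy, dz, gripper
```

Run:
```python
from h import *
o=r.get_obs(); print(o["clock"],o["tcp_pos"],o["joints"]); ci=r.camera_info("wrist"); f=r.grab_frame("wrist"); cv2.imwrite("pics/w1.png",f)
import pickle; pickle.dump(ci,open("w1.pkl","wb")); u=proj("wrist",[.575,.083,.085],ci); print(u)
x,y=(u-50).astype(int).clip(0); cv2.imwrite("pics/w1c.png",np.hstack([cv2.resize(f[y:y+100,x:x+100],(400,400),interpolation=cv2.INTER_CUBIC),cv2.resize(f,(400,400))]))
```

```text
0.15 [0.2798672  0.61376649 0.25255011] [-1.2510859   0.47759635  0.02235562  1.55624424 -0.01151878  1.10929318
 -0.08312888]
[ 89.16119549 450.97020001]
```

View pics/w1c.png

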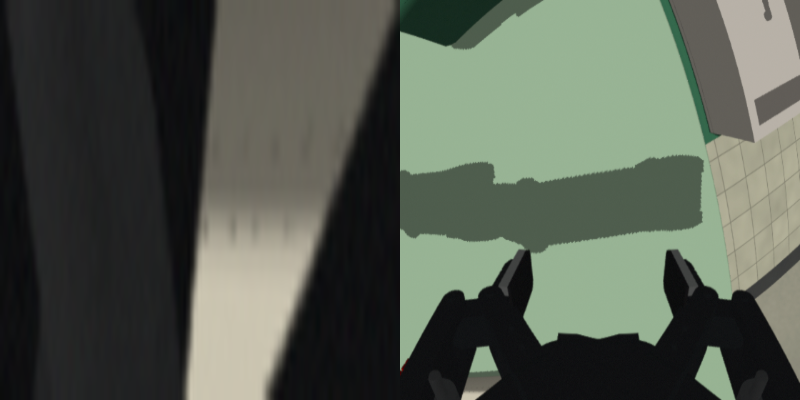

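The move was refused because every row needs all its keys. The wrist picture therefore shows the start position, with the fingers at the bottom and bare counter. I'll repeat the move with full rows.

Request:
{"api": "step_arm", "payload": {"moves": [{"rx": 0, "ry": 0, "rz": 0, "dx": -48, "dy": -36, "dz": 5, "gripper": 1}, {"rx": 0, "ry": 0, "rz": 0, "dx": -48, "dy": -36, "dz": 5, "gripper": 1}, {"rx": 0, "ry": 0, "rz": 0, "dx": -48, "dy": -36, "dz": 5, "gripper": 1}, {"rx": 0, "ry": 0, "rz": 0, "dx": -48, "dy": -36, "dz": 5, "gripper": 1}, {"rx": 0, "ry": 0, "rz": 0, "dx": -48, "dy": -36, "dz": 5, "gripper": 1}, {"rx": 0, "ry": 0, "rz": 0, "dx": -48, "dy": -36, "dz": 5, "gripper": 1}, {"rx": 0, "ry": 0, "rz": 0, "dx": -48, "dy": -36, "dz": 5, "gripper": 1}, {"rx": 0, "ry": 0, "rz": 0, "dx": -48, "dy": -36, "dz": 5, "gripper": 1}, {"rx": 0, "ry": 0, "rz": 0, "dx": -48, "dy": -36, "dz": 5, "gripper": 1}, {"rx": 0, "ry": 0, "rz": 0, "dx": -48, "dy": -36, "dz": 5, "gripper": 1}, {"rx": 0, "ry": 0, "rz": 0, "dx": -40, "dy": 0, "dz": 0, "gripper": 1}, {"rx": 0, "ry": 0, "rz": 0, "dx": 0, "dy": 0, "dz": 0, "gripper": 1}]}}

```text
clock: 1.7
tcp_pos: [0.6058, 0.0682, 0.2032]
orientation: [0.673, 3.067, -0.001]
contact_force: [-0.7, 0.0, -0.8]
grip_width: 0.0855
gripper_force: 0.0
```

Run:
```python
from h import *
o=r.get_obs(); print(o["clock"],o["tcp_pos"],o["joints"]); ci=r.camera_info("wrist"); f=r.grab_frame("wrist"); cv2.imwrite("pics/w2.png",f)
import pickle; pickle.dump(ci,open("w2.pkl","wb")); u=proj("wrist",[.575,.083,.085],ci); print(u)
x,y=(u-50).astype(int).clip(0); print(x,y);cv2.imwrite("pics/w2c.png",np.hstack([cv2.resize(f[y:y+100,x:x+100],(400,400),interpolation=cv2.INTER_CUBIC),cv2.resize(f,(400,400))]))
```

```text
1.7 [0.60581422 0.0681987  0.20315302] [-0.388971    0.42499324  0.22863138  1.78109896 -0.11364911  0.94728034
  1.02495116]
[278.60233551 168.69403733]
228 118
```

View pics/w2c.png

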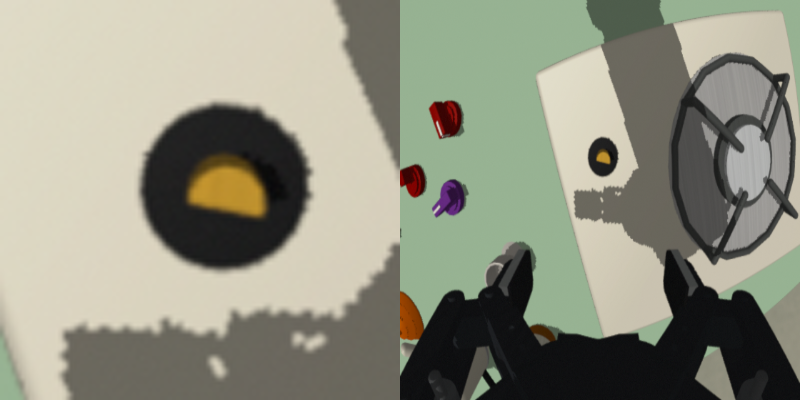

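The shaft's brass D is at about (284,166) in the wrist view. Its flat chord runs from (275,169) to (295,172) and faces image-down. The sound knob is at about (62,125).

Run:
```python
from h import *
import pickle; ci=pickle.load(open("w2.pkl","rb")); f=cv2.imread("pics/w2.png")
hsv=cv2.cvtColor(f,cv2.COLOR_BGR2HSV); m=((hsv[...,1]>120)&(hsv[...,2]>130)&(abs(hsv[...,0].astype(int)-22)<8)).astype(np.uint8); m[:140]=0;m[190:]=0;m[:,:250]=0;m[:,310:]=0
c=max(cv2.findContours(m,cv2.RETR_EXTERNAL,cv2.CHAIN_APPROX_NONE)[0],key=len)[:,0]
P=np.array([onz("wrist",p,.085,ci) for p in c])[:,:2]
# bottom edge: lowest pixel per column
cols=np.unique(c[:,0])[2:-2]; E=np.array([[x,np.nonzero(m[:,x])[0].max()+.5] for x in cols])
Q=np.array([onz("wrist",p,.085,ci) for p in E])[:,:2]
vx,vy,x0,y0=cv2.fitLine(Q.astype(np.float32),cv2.DIST_HUBER,0,1e-5,1e-5).ravel()
d=np.array([vx,vy]); n=np.array([-vy,vx]); ctr=P.mean(0)
if n@(np.array([x0,y0])-ctr)<0:n=-n
s=(P-[x0,y0])@d; h=((P-[x0,y0])@n)
mid=np.array([x0,y0])+d*(s.max()+s.min())/2
print("extent mm",np.ptp(s)*1e3,"depth",-h.min()*1e3,"yaw",np.degrees(np.arctan2(n[1],n[0])),"axis",mid-n*.001, cols[0],cols[-1])
# collar black circle
g=(f.max(2)<60).astype(np.uint8); k,l,st,ce=cv2.connectedComponentsWithStats(g[130:200,255:315])
mm=((f.max(2)<60)|(m>0)).astype(np.uint8)[130:200,255:315]
c2=max(cv2.findContours(mm,cv2.RETR_EXTERNAL,cv2.CHAIN_APPROX_NONE)[0],key=len)[:,0]+[255,130]
P2=np.array([onz("wrist",p,.063,ci) for p in c2])[:,:2]; (cx,cy),rad=cv2.minEnclosingCircle(P2.astype(np.float32)); print("collar",cx,cy,rad)
# knob red
red=(((hsv[...,0]<6)|(hsv[...,0]>172))&(hsv[...,1]>130)).astype(np.uint8)
k,l,st,ce=cv2.connectedComponentsWithStats(red)
for i in range(1,k):
    if st[i,4]>80: print(st[i],ce[i],onz("wrist",ce[i],.02,ci))
```

```text
extent mm 13.620875762924262 depth 7.882872262387184 yaw -37.03518 axis [0.57654135 0.08658249] 277 291
collar 0.5765959620475769 0.08700238168239594 0.016402043402194977
[  41  106   45   39 1216] [ 64.79111842 122.64638158] [ 0.43593519 -0.10463646  0.02      ]
[  0 173  35  34 864] [ 17.9849537 188.78125  ] [ 0.46290034 -0.21381033  0.02      ]
```

Request:
{"api": "step_arm", "payload": {"moves": [{"rx": 0, "ry": 0, "rz": -8.2, "dx": 0, "dy": 0, "dz": 0, "gripper": 1}, {"rx": 0, "ry": 0, "rz": -8.2, "dx": 0, "dy": 0, "dz": 0, "gripper": 1}, {"rx": 0, "ry": 0, "rz": -8.1, "dx": 0, "dy": 0, "dz": 0, "gripper": 1}, {"rx": 0, "ry": 0, "rz": 0, "dx": 42, "dy": -44, "dz": 12, "gripper": 1}, {"rx": 0, "ry": 0, "rz": 0, "dx": 42, "dy": -44, "dz": 12, "gripper": 1}, {"rx": 0, "ry": 0, "rz": 0, "dx": 42, "dy": -44, "dz": 12, "gripper": 1}, {"rx": 0, "ry": 0, "rz": 0, "dx": 42, "dy": -44, "dz": 12, "gripper": 1}, {"rx": 0, "ry": 0, "rz": 0, "dx": 0, "dy": 0, "dz": 0, "gripper": 1}, {"rx": 0, "ry": 0, "rz": 0, "dx": 0, "dy": 0, "dz": 0, "gripper": 1}]}}

```text
clock: 2.88
tcp_pos: [0.436, -0.1038, 0.1556]
orientation: [-0.002, 3.141, 0.001]
contact_force: [-0.4, -0.3, 0.3]
grip_width: 0.0852
gripper_force: 0.0
```

Run:
```python
from h import *
o=r.get_obs(); print(o["clock"],o["tcp_pos"],o["joints"]); ci=r.camera_info("wrist"); f=r.grab_frame("wrist"); cv2.imwrite("pics/w3.png",f)
M=R.from_rotvec(o["orientation"]).as_matrix(); print(M.round(3))
import pickle; pickle.dump((ci,o),open("w3.pkl","wb")); u=proj("wrist",[.436,-.108,.03],ci); print(u)
x,y=(u-60).astype(int).clip(0); print(x,y);cv2.imwrite("pics/w3c.png",cv2.resize(f[y:y+120,x:x+120],(600,600),interpolation=cv2.INTER_CUBIC))
```

```text
2.875 [ 0.43600306 -0.1038003   0.15563567] [-0.0646238   0.23998738  0.18250095  2.18265676 -0.06635261  0.72313092
  1.73466764]
[[-1.    -0.001  0.001]
 [-0.001  1.     0.001]
 [-0.001  0.001 -1.   ]]
[272.4866938  210.96485047]
212 150
```

View pics/w3c.png

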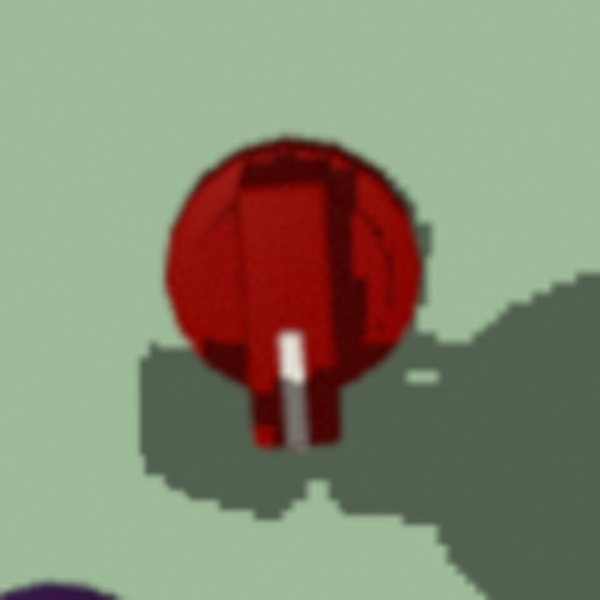

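The close crop confirms the choice: a whole round skirt (circle about (293,263), crop pixels) and a full bar from (238–325,183) to (257–342,445), with the white pointer pointing image-down (+x).

Run:
```python
from h import *
import pickle; ci,o=pickle.load(open("w3.pkl","rb"))
g=lambda u,v,z: onz("wrist",(212+u/5-.4,150+v/5-.4),z,ci)[:2]
A=[g(238,183,.04),g(325,183,.04),g(342,443,.04),g(257,447,.04)]
A=np.array(A); n=(A[0]+A[1])/2; e=(A[2]+A[3])/2
print("len",np.linalg.norm(e-n),"thick",np.linalg.norm(A[0]-A[1]),"yaw",np.degrees(np.arctan2(*(e-n)[::-1])),"side yaws",[np.degrees(np.arctan2(*(b-a)[::-1])) for a,b in((A[0],A[3]),(A[1],A[2]))],"ctr",A.mean(0))
print("line yaw",np.degrees(np.arctan2(*(g(296,447,.04)-g(289,332,.04))[::-1])))
L,Rr=g(166,270,.012),g(421,270,.012); T=g(293,137,.012); print("skirt y",(L+Rr)/2,np.linalg.norm(L-Rr),"x from near edge",T)
```

```text
len 0.04127763534839854 thick 0.012858783826351956 yaw 3.4948317433782408 side yaws [np.float64(3.263692631997921), np.float64(3.7297795563423684)] ctr [ 0.43478761 -0.10995308]
line yaw 3.0014349174162325
skirt y [ 0.43464634 -0.11009952] 0.04278967432019609 x from near edge [ 0.41209301 -0.11006769]
```

Request:
{"api": "step_arm", "payload": {"grip_force": 80, "moves": [{"rx": 0, "ry": 0, "rz": 0, "dx": 1.2, "dy": -6.2, "dz": 0, "gripper": 1}, {"rx": 0, "ry": 0, "rz": -3.4, "dx": 0, "dy": 0, "dz": 0, "gripper": 1}, {"rx": 0, "ry": 0, "rz": 0, "dx": 0, "dy": 0, "dz": 40, "gripper": 1}, {"rx": 0, "ry": 0, "rz": 0, "dx": 0, "dy": 0, "dz": 40, "gripper": 1}, {"rx": 0, "ry": 0, "rz": 0, "dx": 0, "dy": 0, "dz": 26, "gripper": 0.5}, {"rx": 0, "ry": 0, "rz": 0, "dx": 0, "dy": 0, "dz": 5, "gripper": 0.2}, {"rx": 0, "ry": 0, "rz": 0, "dx": 0, "dy": 0, "dz": 0, "gripper": -0.2}, {"rx": 0, "ry": 0, "rz": 0, "dx": 0, "dy": 0, "dz": 0, "gripper": -0.2}]}}

```text
clock: 3.92
tcp_pos: [0.4356, -0.1113, 0.0453]
orientation: [-0.093, 3.138, -0.0]
contact_force: [-0.9, 0.2, 0.5]
grip_width: 0.034
gripper_force: 0.0
```

Request:
{"api": "step_arm", "payload": {"moves": [{"rx": 0, "ry": 0, "rz": 0, "dx": 1, "dy": 1.2, "dz": 2.5, "gripper": -0.3}, {"rx": 0, "ry": 0, "rz": 0, "dx": 0, "dy": 0, "dz": 0, "gripper": -1}, {"rx": 0, "ry": 0, "rz": 0, "dx": 0, "dy": 0, "dz": 0, "gripper": -1}, {"rx": 0, "ry": 0, "rz": 0, "dx": 0, "dy": 0, "dz": 0, "gripper": -1}, {"rx": 0, "ry": 0, "rz": 0, "dx": 0, "dy": 0, "dz": 0, "gripper": -1}]}}

```text
clock: 4.55
tcp_pos: [0.4336, -0.11, 0.0423]
orientation: [-0.093, 3.14, 0.0]
contact_force: [-1.0, 1.9, 6.2]
grip_width: 0.012
gripper_force: 78.6
```

Request:
{"api": "step_arm", "payload": {"moves": [{"rx": 0, "ry": 0, "rz": 0, "dx": 0, "dy": 0, "dz": -20, "gripper": -1}, {"rx": 0, "ry": 0, "rz": 0, "dx": 0, "dy": 0, "dz": -45, "gripper": -1}, {"rx": 0, "ry": 0, "rz": 0, "dx": 0, "dy": 0, "dz": -45, "gripper": -1}, {"rx": 0, "ry": 0, "rz": 10.1, "dx": 0, "dy": 0, "dz": 0, "gripper": -1}, {"rx": 0, "ry": 0, "rz": 10.1, "dx": 0, "dy": 0, "dz": 0, "gripper": -1}, {"rx": 0, "ry": 0, "rz": 10.1, "dx": 0, "dy": 0, "dz": 0, "gripper": -1}, {"rx": 0, "ry": 0, "rz": 10.1, "dx": 0, "dy": 0, "dz": 0, "gripper": -1}, {"rx": 0, "ry": 0, "rz": 0, "dx": 1, "dy": 40, "dz": 0, "gripper": -1}, {"rx": 0, "ry": 0, "rz": 0, "dx": 1, "dy": 60, "dz": 0, "gripper": -1}, {"rx": 0, "ry": 0, "rz": 0, "dx": 1, "dy": 60, "dz": 0, "gripper": -1}, {"rx": 0, "ry": 0, "rz": 0, "dx": 1, "dy": 60, "dz": 0, "gripper": -1}, {"rx": 0, "ry": 0, "rz": 0, "dx": 0, "dy": 22, "dz": 0, "gripper": -1}, {"rx": 0, "ry": 0, "rz": 0, "dx": 0, "dy": 0, "dz": 0, "gripper": -1}, {"rx": 0, "ry": 0, "rz": 0, "dx": 0, "dy": 0, "dz": 0, "gripper": -1}]}}

```text
clock: 6.3
tcp_pos: [0.5749, 0.0834, 0.1515]
orientation: [-1.0, -2.977, 0.003]
contact_force: [-0.4, 0.1, -1.5]
grip_width: 0.0121
gripper_force: 78.5
```

Run:
```python
from h import *
o=r.get_obs(); print(o["clock"],o["tcp_pos"],o["contact_force"]); ci=r.camera_info("wrist"); f=r.grab_frame("wrist"); cv2.imwrite("pics/w4.png",f)
M=R.from_rotvec(o["orientation"]).as_matrix(); print(M.round(3))
import pickle; pickle.dump((ci,o),open("w4.pkl","wb")); u=proj("wrist",o["tcp_pos"]+M[:,2]*.02,ci); print(u)
print("shaft px",proj("wrist",[.5766,.0868,.085],ci))
x,y=(u-[100,100]).astype(int).clip(0); print(x,y);cv2.imwrite("pics/w4c.png",cv2.resize(f[y:y+150,x:x+200],(800,600),interpolation=cv2.INTER_CUBIC))
```

```text
6.3 [0.57485798 0.08340953 0.15146635] [-0.41378113  0.11656816 -1.49986793]
[[-0.797  0.604 -0.002]
 [ 0.604  0.797 -0.001]
 [ 0.001 -0.002 -1.   ]]
[277.78534731 270.23743133]
shaft px [284.03257621 235.75055799]
177 170
```

View pics/w4c.png

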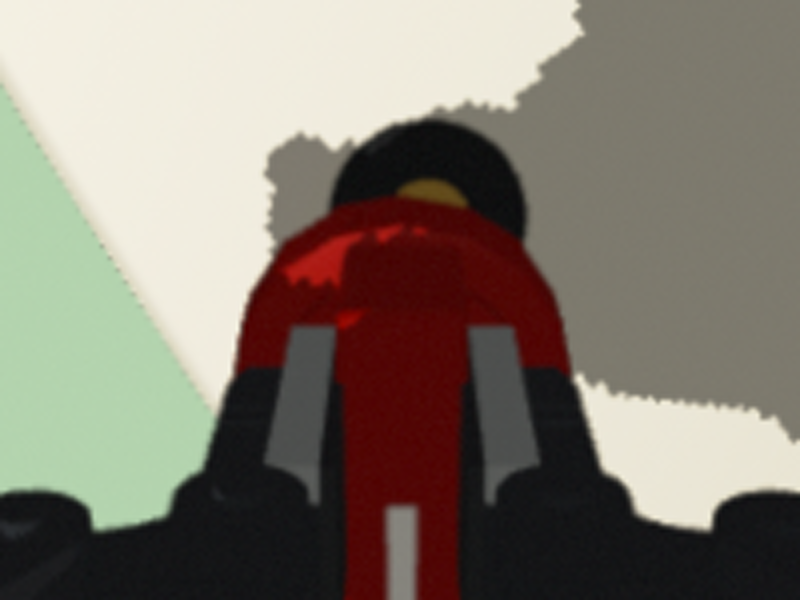

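The view shows the knob held square in the pads, with its skirt edge at crop (400,197). The collar is centred on crop x of about 428 and its top edge is at y of about 118.

Run:
```python
from h import *
import pickle; ci,o=pickle.load(open("w4.pkl","rb")); M=R.from_rotvec(o["orientation"]).as_matrix(); t=o["tcp_pos"]
g=lambda u,v,z: onz("wrist",(177+(u+.5)/4-.5,170+(v+.5)/4-.5),z,ci)
for z in(.0423,.0283): print("skirt edge tool",1e3*(M.T@(g(402,197,t[2]-z)-t)))
for v in(240,310): print("bar end",v,[1e3*(M.T@(g(405,v,t[2]-z)-t))[0] for z in(.0023,.0243)])
print("bar y",[1e3*(M.T@(g(u,590,t[2]-.0023)-t))[1] for u in(344,460,387,415)])
s=np.array([.5766,.0868,.085]); print("shaft in tool",1e3*M.T@(s-t))
print("collar top edge",1e3*M.T@(g(430,118,.063)-t), "sides",[1e3*(M.T@(g(u,210,.063)-t)) for u in(332,526)])
b=[g(397,190,.085),g(468,205,.085)]; print("brass",[1e3*M.T@(q-t) for q in b])
```

```text
skirt edge tool [18.81830654 -0.32508062 42.31052711]
skirt edge tool [23.11830078 -0.32066625 28.31273259]
bar end 240 [np.float64(26.63009829444291), np.float64(19.06892837341022)]
bar end 310 [np.float64(19.120718350200278), np.float64(10.209986633212912)]
bar y [np.float64(-6.809665900797699), np.float64(6.1947244809730595), np.float64(-1.9871315797562024), np.float64(1.149598569321702)]
shaft in tool [ 0.62351971  3.88326264 66.45929244]
collar top edge [18.26490491  4.27707709 88.46777296] sides [array([  2.3342966 , -12.1276431 ,  88.49123258]), array([ 2.34639832, 20.57880876, 88.42790545])]
brass [array([12.49186471, -1.08171992, 66.47509532]), array([10.14126662,  9.59449848, 66.45319599])]
```

Request:
{"api": "step_arm", "payload": {"moves": [{"rx": 0, "ry": 0, "rz": 0, "dx": 2.5, "dy": 4.3, "dz": 0, "gripper": -1}, {"rx": 0, "ry": 0, "rz": 0, "dx": 0, "dy": 0, "dz": 18, "gripper": -1}, {"rx": 0, "ry": 0, "rz": 0, "dx": 0, "dy": 0, "dz": 4, "gripper": -1}, {"rx": 0, "ry": 0, "rz": 0, "dx": 0, "dy": 0, "dz": 2, "gripper": -1}, {"rx": 0, "ry": 0, "rz": 0, "dx": 0, "dy": 0, "dz": 2, "gripper": -1}, {"rx": 0, "ry": 0, "rz": 0, "dx": 0, "dy": 0, "dz": 0, "gripper": -1}]}}

```text
clock: 7.1
tcp_pos: [0.5761, 0.0899, 0.1255]
orientation: [-0.997, -2.978, 0.002]
contact_force: [-1.4, -2.0, -2.1]
grip_width: 0.0123
gripper_force: 78.6
```

Request:
{"api": "step_arm", "payload": {"moves": [{"rx": 0, "ry": 0, "rz": 0, "dx": 0, "dy": -1.2, "dz": 0, "gripper": -1}, {"rx": 0, "ry": 0, "rz": 0, "dx": 0, "dy": 0, "dz": 0, "gripper": -1}]}}

```text
clock: 7.35
tcp_pos: [0.576, 0.0897, 0.126]
orientation: [0.997, 2.979, 0.001]
contact_force: [-0.8, -0.3, -1.7]
grip_width: 0.0124
gripper_force: 78.6
```

```bash
cat > st.py <<'E'
from h import *
o=r.get_obs(); M=R.from_rotvec(o["orientation"]).as_matrix()
print(o["tcp_pos"].round(4),"F tool",(M.T@o["contact_force"]).round(1),"axis-tcp tool mm",(1e3*M.T@(np.array([.5766,.0868,.085])-o["tcp_pos"])).round(2))
E
python3 st.py
```

```text
[0.576  0.0897 0.126 ] F tool [ 0.5 -0.7  1.7] axis-tcp tool mm [-2.18 -1.98 40.97]
```

Request:
{"api": "step_arm", "payload": {"moves": [{"rx": 0, "ry": 0, "rz": 0, "dx": 0, "dy": -1.4, "dz": 0, "gripper": -1}, {"rx": 0, "ry": 0, "rz": 0, "dx": 0, "dy": 0, "dz": 0, "gripper": -1}]}}

```text
clock: 7.6
tcp_pos: [0.5754, 0.0885, 0.1261]
orientation: [0.997, 2.978, 0.001]
contact_force: [0.2, -0.6, -2.3]
grip_width: 0.0122
gripper_force: 78.6
```

```bash
python3 st.py
```

```text
[0.5754 0.0885 0.1261] F tool [-0.5 -0.4  2.3] axis-tcp tool mm [-1.99 -0.68 41.06]
```

Request:
{"api": "step_arm", "payload": {"moves": [{"rx": 0, "ry": 0, "rz": 0, "dx": 0, "dy": -0.4, "dz": 1.5, "gripper": -1}, {"rx": 0, "ry": 0, "rz": 0, "dx": 0, "dy": 0, "dz": 1.5, "gripper": -1}, {"rx": 0, "ry": 0, "rz": 0, "dx": 0, "dy": 0, "dz": 0, "gripper": -1}]}}

```text
clock: 7.98
tcp_pos: [0.5747, 0.0881, 0.1226]
orientation: [-0.997, -2.979, 0.0]
contact_force: [-0.5, 0.2, -1.2]
grip_width: 0.0122
gripper_force: 78.6
```

```bash
python3 st.py
```

```text
[0.5747 0.0881 0.1226] F tool [ 0.5 -0.2  1.2] axis-tcp tool mm [-2.29  0.12 37.61]
```

Request:
{"api": "step_arm", "payload": {"moves": [{"rx": 0, "ry": 0, "rz": 0, "dx": 0, "dy": 0, "dz": 2, "gripper": -1}, {"rx": 0, "ry": 0, "rz": 0, "dx": 0, "dy": 0, "dz": 2, "gripper": -1}, {"rx": 0, "ry": 0, "rz": 0, "dx": 0, "dy": 0, "dz": 2, "gripper": -1}, {"rx": 0, "ry": 0, "rz": 0, "dx": 0, "dy": 0, "dz": 0, "gripper": -1}]}}

```text
clock: 8.48
tcp_pos: [0.5746, 0.088, 0.1165]
orientation: [-0.997, -2.979, 0.0]
contact_force: [0.4, -1.4, -1.3]
grip_width: 0.0121
gripper_force: 78.5
```

```bash
python3 st.py
```

```text
[0.5746 0.088  0.1165] F tool [-1.2 -0.9  1.3] axis-tcp tool mm [-2.32  0.23 31.53]
```

Request:
{"api": "step_arm", "payload": {"moves": [{"rx": 0, "ry": 0, "rz": 0, "dx": 0, "dy": 0, "dz": 2, "gripper": -1}, {"rx": 0, "ry": 0, "rz": 0, "dx": 0, "dy": 0, "dz": 2.5, "gripper": -1}, {"rx": 0, "ry": 0, "rz": 0, "dx": 0, "dy": 0, "dz": 0, "gripper": -1}]}}

```text
clock: 8.85
tcp_pos: [0.575, 0.088, 0.1126]
orientation: [0.997, 2.979, 0.0]
contact_force: [-0.5, 0.9, 4.0]
grip_width: 0.0122
gripper_force: 79.3
```

```bash
python3 st.py
```

```text
[0.575  0.088  0.1126] F tool [ 0.9  0.4 -4. ] axis-tcp tool mm [-2.05  0.   27.58]
```

Seated where expected (TCP z of about 0.113). Now I'll press against the spring.

Request:
{"api": "step_arm", "payload": {"moves": [{"rx": 0, "ry": 0, "rz": 0, "dx": 0, "dy": 0, "dz": 2, "gripper": -1}, {"rx": 0, "ry": 0, "rz": 0, "dx": 0, "dy": 0, "dz": 2, "gripper": -1}, {"rx": 0, "ry": 0, "rz": 0, "dx": 0, "dy": 0, "dz": 2, "gripper": -1}, {"rx": 0, "ry": 0, "rz": 0, "dx": 0, "dy": 0, "dz": 0, "gripper": -1}]}}

```text
clock: 9.35
tcp_pos: [0.575, 0.0881, 0.1073]
orientation: [0.997, 2.979, 0.001]
contact_force: [-4.4, -0.2, 11.9]
grip_width: 0.0119
gripper_force: 80.6
```

```bash
python3 st.py
```

```text
[0.575  0.0881 0.1073] F tool [  3.4  -2.8 -11.9] axis-tcp tool mm [-2.04 -0.06 22.31]
```

Request:
{"api": "step_arm", "payload": {"moves": [{"rx": 0, "ry": 0, "rz": 0, "dx": 0, "dy": 0, "dz": 1, "gripper": -1}, {"rx": 0, "ry": 0, "rz": 0, "dx": 0, "dy": 0, "dz": 0.5, "gripper": -1}, {"rx": 0, "ry": 0, "rz": 0, "dx": 0, "dy": 0, "dz": 0, "gripper": -1}, {"rx": 0, "ry": 0, "rz": 0, "dx": 0, "dy": 0, "dz": 0, "gripper": -1}]}}

```text
clock: 9.85
tcp_pos: [0.5751, 0.0881, 0.107]
orientation: [0.998, 2.979, 0.002]
contact_force: [-8.4, -0.5, 22.4]
grip_width: 0.0122
gripper_force: 82.1
```

```bash
python3 st.py
python3 - <<'E'
from h import *
f=r.grab_frame("wrist"); s=r.grab_frame("scene"); cv2.imwrite("pics/f.png",np.hstack([cv2.resize(f[150:300,180:380],(400,300)),cv2.resize(s[130:280,170:370],(400,300))]))
E
```

```text
[0.5751 0.0881 0.107 ] F tool [  6.3  -5.4 -22.4] axis-tcp tool mm [-1.99 -0.14 22.05]
```

View pics/f.png

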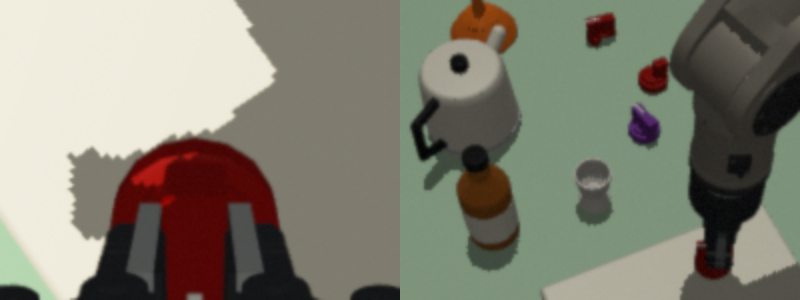

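The spindle is at its stop: the force rose to 22 N with z steady. The wrist view shows the knob square over the collar, and the bystanders and broken knobs are undisturbed.

```bash
python3 -c "
from bench import r
print(r.hand_in())"
```

```text
the job is handed in; nothing more can be done
None
```

The sound knob is fully on the D-shaft with its pointer matching the flat, and I handed the job in at about 10 s with the gripper still pressing it against the spring stop at about 22 N; the hand-in returned no verdict.

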